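# Tip the drainer to gather the washed baking moulds

### The arm

A 7-joint arm with a two-finger parallel gripper is mounted at the origin on the work surface. World frame = base frame: x ahead of the robot, y to its left, z up, the work surface at z = 0. Lengths are in mm, angles in rad, forces in N, time in s.
With the tool pointing down it reaches from about 400 to 875 mm from the base axis. Payload 4.4 kg.
Tool frame: the origin (TCP) lies midway between the tips of the shut fingers; the grasp point (between the pads) lies 19 mm behind it; z points along the fingers, y is the line along which they close (so a half turn about z gives the same grasp; the last joint's range is limited). The gripper opens to 85 mm and grips with 20 to 120 N. Pads are 22 mm wide; open, the fingers measure 114 mm over their backs; the gripper's body (76 mm by 85 mm) begins 54 mm behind the grasp point. The pads swing forward as they close: fully open they stand 13 mm farther back than shut.
Start: joints at [1.282, 0.628, 0.038, 1.517, -0.027, 0.996, -0.02], TCP at [143.652, -633.942, 231.313] pointing down, gripper open.
Joint ranges: [-3.06, 3.06], [-0.37, 2.12], [-1.25, 1.32], [0.18, 2.47], [-1.1, 4.24], [0.23, 1.98], [-2.94, 2.94]. Speed limits (rad/s): [2.57, 2.57, 3.14, 3.14, 3.14, 3.14, 3.14].

### API

Orientations are given as [roll, pitch, yaw] about the fixed x, y, z axes, in that order (R = Rz(yaw) Ry(pitch) Rx(roll)).
In Python, from cell import read_state, get_image, finish_job gives the robot as it stands.
- The arm moves only by the tool send_rows, never from a script. Its argument "series" is a list of rows, each an object of numbers: "ax", "ay", "az": the turn, a rotation vector about the tool's x, y, z in rad; "dx", "dy", "dz": the shift along the tool's x, y, z in cm; "hand": the closure, from 0 (fully open) to 1 (shut). In form: [{"ax": .., "ay": .., "az": .., "dx": .., "dy": .., "dz": .., "hand": ..}, ...]. A call has 1 to 10 rows; each row is the pose to reach, as a shift and turn from the pose commanded when the call began, along the tool's axes at that moment; what a row does not reach only later rows make up. A row lasts 1/10 s, in which the tool goes at most 50 mm and 8.59 degrees, less where a joint would pass 70% of its speed; a pose out of reach is approached as far as the arm can. A call with a gripper value outside its range is refused whole. The fingers move at their own pace and stop on an object; the grip force is fixed at half the most. Time passes only in rows, so rows that repeat a pose let the fingers close. It gives the time, the measured TCP pose, the force, the opening and the grip force at its end, in the units of the state.
- read_state(): the state, without advancing time (a new reading comes with each control period).
- get_image(name): name is "scene" or "top"; returns a dict with "pixels" (384x512x3 uint8, red, green, blue), "mtx" (3x3 intrinsics, pixels), "k1" (the pictures are not rectified: a ray, as slopes to the right and down, at radius r is drawn at 1 + k1 r^2 times it, then the intrinsics apply), "R" (3x3) and "t" (3): a world point X has camera coordinates R X + t. Camera axes: x right, y down, z forward; pixel columns grow to the right and rows downward; lengths in mm; the calibration is good to about 2 mm. A picture is of the moment at which its call begins. There is no depth.
- finish_job(): hands the job in; it is judged then, once.
The state is a dict: "clock": time; "qpos": joint angles; "qd": joint speeds; "tau": joint torques, N m; "eef_pos": TCP position; "tool_rot": TCP orientation; "force": force on the tool from outside, world axes, zero at the start; "torque": the same for the moment, N m; "width": finger opening in mm; "gripper_force": force on a finger pad.
Only numpy, scipy, OpenCV 4.12 (cv2) and the standard library are available. Lean on these libraries where they do the work, as an engineer would, in place of code of your own. Each camera call takes 0.05 s, during which the arm holds its last target. There are 200 camera calls.

### The job

Gather the three washed baking moulds at the lip end of the hinged drainer tray without touching them: press the tray's lip down until the tray sits firmly but gently on the stoneware rest beneath it, and keep it there until all three have slid right up to the wall at the lip end. Then ease the tray back up until it is fully level again, without letting it snap back. Do not crack or shift the rest, and leave the bowl, spoon and muffin pan where they are.

Things in the scene. Friction and masses are not known exactly. Their poses are not given: they have to be found in the camera images.
- tray: Open box of bare metal hinged on a stand, with a flat lip outside one end. Origin on the hinge axis, mid-tray, at floor-top level (117 mm over the table when level). x across, along the hinge; y to the lip end; z up. Floor 4 mm thick, 190 wide; inside y -148 to 148 mm. Side and far walls 30 mm high, lip-end wall 20, all 4 mm thick. Only turns on its hinge, lip down, at most 0.56 rad
- tray_hinge (a point): Same point as the tray's origin. A spring holds the tray against its level stop: pressing at the middle of the lip, 5 to 7 N starts it moving and about 5 to 10 N holds it tilted, changing smoothly by under 0.2 N per mm; moulds sliding down ease it by up to 2.5 N. Let go, it snaps back; over 1.2 rad/s is a snap. The stand's uprights flank the tray at x = +-108 mm, y -18 to 18 mm, to 132 mm over the table
- lip (a point): Middle of the lip, on its upper face: 185 mm from the hinge along the tray's y, at floor level (tray z = 0). Axes as the tray's. The place to press with closed fingers. The lip is a 100 mm wide tab of the floor running on past the end wall, y = 152 to 205 mm: 33 mm from here to the wall, 20 mm to the edge. Pressing the tray with over 25 N is too much
- rest: Loose adjustable rest standing on the table under the tray, 105 to 125 mm from the hinge towards the lip: a 250 mm long blue stoneware bar (along its x, across the tray, ends showing) with a stoneware roll of 14 mm radius above it on two screws. The screws are set differently each time, the roll's top 51 to 75 mm over the table; this reading does not tell. Origin under its centre, 0.9 kg
- rest_mid (a point): Middle of the rest's stoneware base, 16 mm over the table. The tray meets the roll above it somewhere between 0.28 and 0.53 rad: feel for it. The stoneware is stiff and brittle: the tray bearing on it with 2 N or more sits firmly, over 15 N cracks it. Each extra newton at the lip, once the tray sits, puts about 1.2 to 1.7 N on it. Not to be shifted (15 mm at most)
- mould1_mid (a point): Centre (half-way up) of a small steel baking mould standing upside down on the tray floor, away from the lip, on the -x side: a tapered cup, 50 mm across its rim (which is down), 30 mm high, 40 to 85 g. It starts to slide by itself at a tilt of 0.15 to 0.26 rad. Against the lip-end wall its centre is at tray y = 123 mm
- mould2_mid (a point): Centre (half-way up) of a small steel baking mould standing upside down on the tray floor, away from the lip, mid-width: a tapered cup, 50 mm across its rim (which is down), 30 mm high, 40 to 85 g. It starts to slide by itself at a tilt of 0.15 to 0.26 rad. Against the lip-end wall its centre is at tray y = 123 mm
- mould3_mid (a point): Centre (half-way up) of a small steel baking mould standing upside down on the tray floor, away from the lip, on the +x side: a tapered cup, 50 mm across its rim (which is down), 30 mm high, 40 to 85 g. It starts to slide by itself at a tilt of 0.15 to 0.26 rad. Against the lip-end wall its centre is at tray y = 123 mm
- bowl: White ceramic mixing bowl, 200 mm across, 105 mm high, origin under its centre. Bystander.
- spoon: Wooden spoon lying on the table, 260 mm long. Bystander.
- pan: Six-cup metal muffin pan, 190 x 280 mm, 29 mm high, origin under its centre. Bystander.
Things that resemble listed ones, but are neither listed nor needed, are in the scene too. What is shaped like the part that bears mould2_mid but yellow is not meant.

How it is judged:
By the outcome, as a careful person would: the job done as asked, in the order asked, and still so for the second after the job is handed in, with the robot touching nothing.
It also fails if it takes over 64 s, if anything falls off the work surface, if the arm or the gripper's body presses on something with over 40 N, if the wrist force passes 120 N, or if a joint passes its speed limit or range.

## Working session

There is one attempt and no reset: what is moved stays moved. The work goes in short steps, Python scripts to look and compute and a tool call to move; the robot and the scene stay as the last step left them, time stands still between calls to the robot, and variables do not carry over. Pictures are saved under pics/ and viewed, at most 10 in all, crops included, and the job is handed in when it is done.

Besides the shell and the picture viewer there is one more tool, called after ">>>" by a JSON object that holds its "method" and its "body". send_rows: Moves the arm, as the interface text tells. Its arguments: {"type":"object","properties":{"series":{"type":"array","items":{"type":"object","properties":{"ax":{"type":"number"},"ay":{"type":"number"},"az":{"type":"number"},"dx":{"type":"number"},"dy":{"type":"number"},"dz":{"type":"number"},"hand":{"type":"number"}}}}},"required":["series"]}

```bash
mkdir -p pics; cat > h.py <<'E'
import numpy as np, cv2
from cell import read_state, get_image, finish_job
def snap(n,f):
    im=get_image(n); cv2.imwrite('pics/'+f,im['pixels'][:,:,::-1]); np.savez('pics/'+f+'.npz',**im); return im
def ray(im,u,v):
    K=np.array(im['mtx']);R=np.array(im['R']);t=np.array(im['t']).ravel();k=float(im['k1'])
    d=np.array([(u-K[0,2])/K[0,0],(v-K[1,2])/K[1,1]]);s=d.copy()
    for _ in range(20): s=d/(1+k*(s@s))
    return -R.T@t, R.T@np.array([s[0],s[1],1])
def onz(im,u,v,z):
    c,d=ray(im,u,v); return c+d*(z-c[2])/d[2]
def proj(im,X):
    K=np.array(im['mtx']);R=np.array(im['R']);t=np.array(im['t']).ravel();k=float(im['k1'])
    c=R@np.array(X,float)+t; s=c[:2]/c[2]; s=s*(1+k*(s@s)); return np.array([K[0,0]*s[0]+K[0,2],K[1,1]*s[1]+K[1,2]])
E
python3 - <<'E'
from h import *
snap('scene','s0.png');snap('top','t0.png')
s=read_state();print(s['clock'],s['eef_pos'],s['tool_rot'],s['force'],s['width'])
E
```

```text
0.1 [ 143.4977733  -633.39717149  230.49122821] [-3.13992059e+00  2.49922511e-05  2.22749552e-01] [ 0.3893401  -1.36871663 -0.48182369] 85.44347471330406
```

View pics/s0.png

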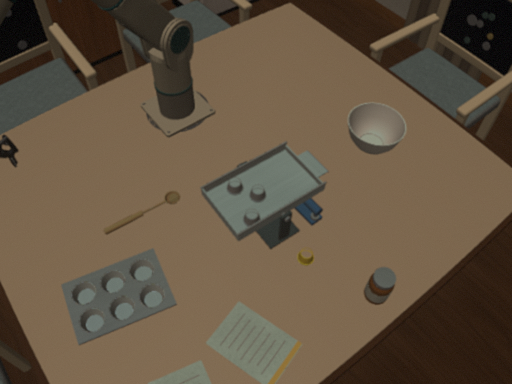

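View pics/t0.png

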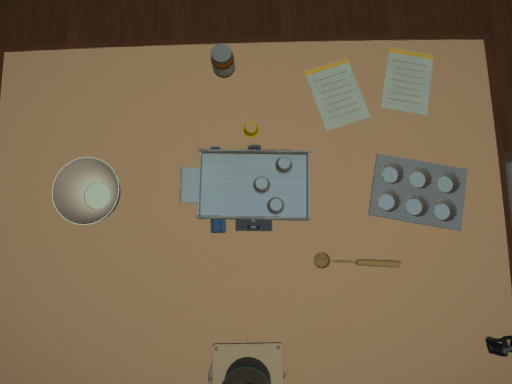

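The top view shows the tray at columns 199–309, rows 150–219. Its lip is a tab at the left, around (190,185), and the three moulds are at (284,164), (261,184) and (276,205). The blue rest's ends show at (215,150) and (218,226), and the yellow decoy is at (251,129).

```bash
python3 - <<'E'
from h import *
im=dict(np.load('pics/t0.png.npz'))
for n,u,v,z in [('lipTL',181,168,117),('lipBL',181,202,117),('c far up',309,151,147),('c far dn',309,219,147),('c lip dn',199,219,147),('c lip up',199,151,147),('rest up',215,149,16),('rest dn',218,232,16),('bowl',86,190,105)]: print(n,onz(im,u,v,z).round(0))
# crop enlarged
p=im['pixels'][135:245,165:325,::-1]; cv2.imwrite('pics/c0.png',cv2.resize(p,None,fx=5,fy=5,interpolation=cv2.INTER_CUBIC))
E
```

```text
lipTL [600. 172. 117.]
lipBL [503. 171. 117.]
c far up [ 633. -187.  147.]
c far dn [ 445. -180.  147.]
c lip dn [452. 117. 147.]
c lip up [640. 117. 147.]
rest up [680.  85.  16.]
rest dn [425.  78.  16.]
bowl [545. 447. 105.]
```

View pics/c0.png

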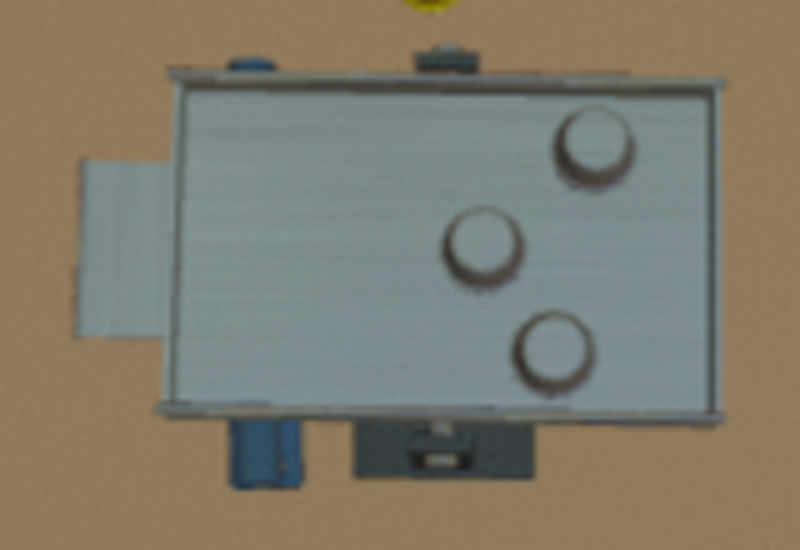

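```bash
python3 - <<'E'
from h import *
from scipy.optimize import least_squares
im=dict(np.load('pics/t0.png.npz'))
f=lambda u,v:(165+(u+.5)/5-.5,135+(v+.5)/5-.5)
# tray points (outer): lip corners, side wall tops outer
P=[((50,205,0),(83,158)),((-50,205,0),(75,338)),((99,152,30),(170,69)),((-99,152,30),(157,411)),((99,-152,30),(724,79)),((-99,-152,30),(723,424))]
def W(p,q):
    x,y,a=p;c,s=np.cos(a),np.sin(a);return np.array([x+c*q[0]-s*q[1],y+s*q[0]+c*q[1],117+q[2]])
r=least_squares(lambda p:np.concatenate([proj(im,W(p,q))-f(*u) for q,u in P]),[545,-32,0],x_scale=[10,10,.01])
print(r.x,r.fun.round(2))
print('lip',W(r.x,(0,185,0)))
for u,v in [(595,138),(484,245),(554,348)]:
    X=onz(im,*f(u,v),147);c,s=np.cos(r.x[2]),np.sin(r.x[2]);d=X[:2]-r.x[:2];print('mould tray',c*d[0]+s*d[1],-s*d[0]+c*d[1])
E
```

```text
[ 5.46106120e+02 -3.16241025e+01 -4.10123061e-02] [ 0.01  0.3  -0.07 -0.63  0.55 -1.19  0.19  1.59 -0.41 -1.36 -0.26  1.18]
lip [553.69127003 153.22033347 117.        ]
mould tray 60.48468178404703 -82.25078812856181
mould tray -0.3570514733914627 -22.34138580965554
mould tray -56.26280043863905 -61.22546713557286
```

>>> {"method": "send_rows", "body": {"series": [{"dx": 3, "dy": -1.4, "az": 0.03, "hand": 1}, {"dx": 7, "dy": -3.2, "az": 0.06, "hand": 1}, {"dx": 11.5, "dy": -5.2, "az": 0.09, "hand": 1}, {"dx": 16, "dy": -7.2, "az": 0.12, "hand": 1}, {"dx": 21, "dy": -9.5, "az": 0.15, "hand": 1}, {"dx": 25.5, "dy": -11.5, "az": 0.18, "hand": 1}, {"dx": 30, "dy": -13.5, "az": 0.21, "hand": 1}, {"dx": 34.5, "dy": -15.6, "az": 0.24, "hand": 1}, {"dx": 39, "dy": -17.6, "az": 0.264, "hand": 1}, {"dx": 43, "dy": -19.4, "az": 0.264, "hand": 1}]}}

```text
invalid input at $.series[0]: expected keys ax, ay, az, dx, dy, dz, hand
```

>>> {"method": "send_rows", "body": {"series": [{"ax": 0, "ay": 0, "dz": 0, "dx": 3, "dy": -1.4, "az": 0.03, "hand": 1}, {"ax": 0, "ay": 0, "dz": 0, "dx": 7, "dy": -3.2, "az": 0.06, "hand": 1}, {"ax": 0, "ay": 0, "dz": 0, "dx": 11.5, "dy": -5.2, "az": 0.09, "hand": 1}, {"ax": 0, "ay": 0, "dz": 0, "dx": 16, "dy": -7.2, "az": 0.12, "hand": 1}, {"ax": 0, "ay": 0, "dz": 0, "dx": 21, "dy": -9.5, "az": 0.15, "hand": 1}, {"ax": 0, "ay": 0, "dz": 0, "dx": 25.5, "dy": -11.5, "az": 0.18, "hand": 1}, {"ax": 0, "ay": 0, "dz": 0, "dx": 30, "dy": -13.5, "az": 0.21, "hand": 1}, {"ax": 0, "ay": 0, "dz": 0, "dx": 34.5, "dy": -15.6, "az": 0.24, "hand": 1}, {"ax": 0, "ay": 0, "dz": 0, "dx": 39, "dy": -17.6, "az": 0.264, "hand": 1}, {"ax": 0, "ay": 0, "dz": 0, "dx": 43, "dy": -19.4, "az": 0.264, "hand": 1}]}}

```text
clock: 1.1
eef_pos: [521.8, -347.6, 231.0]
tool_rot: [-3.141, 0.0, -0.041]
force: [1.0, -0.4, 0.5]
width: 0.1
gripper_force: 0.0
```

>>> {"method": "send_rows", "body": {"series": [{"ax": 0, "ay": 0, "dz": 0, "dx": 0.1, "dy": -3, "az": 0, "hand": 1}, {"ax": 0, "ay": 0, "dz": 0, "dx": 0.2, "dy": -8, "az": 0, "hand": 1}, {"ax": 0, "ay": 0, "dz": 0, "dx": 0.3, "dy": -13, "az": 0, "hand": 1}, {"ax": 0, "ay": 0, "dz": 0, "dx": 0.5, "dy": -18, "az": 0, "hand": 1}, {"ax": 0, "ay": 0, "dz": 0, "dx": 0.6, "dy": -23, "az": 0, "hand": 1}, {"ax": 0, "ay": 0, "dz": 0, "dx": 0.7, "dy": -28, "az": 0, "hand": 1}, {"ax": 0, "ay": 0, "dz": 0, "dx": 0.8, "dy": -33, "az": 0, "hand": 1}, {"ax": 0, "ay": 0, "dz": 0, "dx": 0.9, "dy": -38, "az": 0, "hand": 1}, {"ax": 0, "ay": 0, "dz": 0, "dx": 1, "dy": -43, "az": 0, "hand": 1}, {"ax": 0, "ay": 0, "dz": 0, "dx": 1.1, "dy": -47, "az": 0, "hand": 1}]}}

```text
clock: 2.1
eef_pos: [550.0, 123.0, 231.1]
tool_rot: [-3.141, 0.001, -0.039]
force: [1.3, -0.3, -0.1]
width: -0.3
gripper_force: 0.0
```

>>> {"method": "send_rows", "body": {"series": [{"ax": 0, "ay": 0, "dz": 1, "dx": 0, "dy": -2, "az": 0, "hand": 1}, {"ax": 0, "ay": 0, "dz": 4, "dx": 0, "dy": -3.2, "az": 0, "hand": 1}, {"ax": 0, "ay": 0, "dz": 7, "dx": 0, "dy": -3.2, "az": 0, "hand": 1}, {"ax": 0, "ay": 0, "dz": 9, "dx": 0, "dy": -3.2, "az": 0, "hand": 1}, {"ax": 0, "ay": 0, "dz": 9.5, "dx": 0, "dy": -3.2, "az": 0, "hand": 1}, {"ax": 0, "ay": 0, "dz": 9.5, "dx": 0, "dy": -3.2, "az": 0, "hand": 1}]}}

```text
clock: 2.7
eef_pos: [551.4, 151.2, 135.7]
tool_rot: [3.141, 0.002, -0.041]
force: [0.2, 0.3, 0.8]
width: -0.1
gripper_force: 0.0
```

>>> {"method": "send_rows", "body": {"series": [{"ax": 0, "ay": 0, "dz": 0.5, "dx": 0.2, "dy": -0.1, "az": 0, "hand": 1}, {"ax": 0, "ay": 0, "dz": 1, "dx": 0.2, "dy": -0.2, "az": 0, "hand": 1}, {"ax": 0, "ay": 0, "dz": 1.3, "dx": 0.2, "dy": -0.2, "az": 0, "hand": 1}, {"ax": 0, "ay": 0, "dz": 1.5, "dx": 0.2, "dy": -0.2, "az": 0, "hand": 1}, {"ax": 0, "ay": 0, "dz": 1.7, "dx": 0.2, "dy": -0.2, "az": 0, "hand": 1}, {"ax": 0, "ay": 0, "dz": 1.8, "dx": 0.2, "dy": -0.2, "az": 0, "hand": 1}, {"ax": 0, "ay": 0, "dz": 1.85, "dx": 0.2, "dy": -0.2, "az": 0, "hand": 1}, {"ax": 0, "ay": 0, "dz": 1.9, "dx": 0.2, "dy": -0.2, "az": 0, "hand": 1}]}}

```text
clock: 3.5
eef_pos: [554.0, 153.3, 117.4]
tool_rot: [-3.142, -0.0, -0.041]
force: [0.2, 0.4, 0.4]
width: 0.0
gripper_force: 0.0
```

```bash
python3 - <<'E'
from h import *
im=snap('scene','s1.png')
p=im['pixels'][40:260,180:420,::-1]; cv2.imwrite('pics/c1.png',cv2.resize(p,None,fx=2.5,fy=2.5))
s=read_state();print(s['qpos'],s['eef_pos'],s['force'])
E
```

```text
[-0.36461963  0.67129827  0.07137298  1.83714605 -0.07473165  0.63553032
 -1.86050431] [554.0011924  153.31929724 117.32521471] [-1.22421203 -0.46082144  0.10503479]
```

View pics/c1.png

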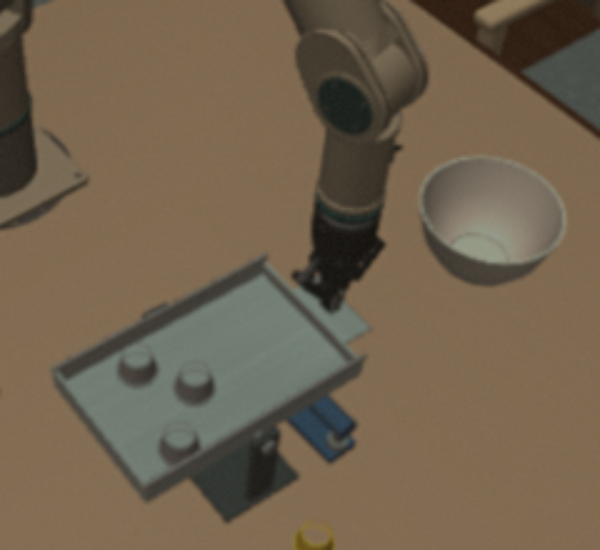

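The closed fingertips are over the middle of the lip, clear of the wall and the bowl, so I start pressing along the tray's arc.

>>> {"method": "send_rows", "body": {"series": [{"ax": -0.01, "ay": 0, "dz": 0.19, "dx": 0, "dy": 0, "az": 0, "hand": 1}, {"ax": -0.02, "ay": 0, "dz": 0.37, "dx": 0, "dy": 0, "az": 0, "hand": 1}, {"ax": -0.03, "ay": 0, "dz": 0.56, "dx": 0, "dy": 0.01, "az": 0, "hand": 1}, {"ax": -0.04, "ay": 0, "dz": 0.74, "dx": 0, "dy": 0.01, "az": 0, "hand": 1}, {"ax": -0.05, "ay": 0, "dz": 0.93, "dx": 0, "dy": 0.02, "az": 0, "hand": 1}, {"ax": -0.06, "ay": 0, "dz": 1.11, "dx": 0, "dy": 0.03, "az": 0, "hand": 1}, {"ax": -0.07, "ay": 0, "dz": 1.3, "dx": 0, "dy": 0.05, "az": 0, "hand": 1}, {"ax": -0.08, "ay": 0, "dz": 1.48, "dx": 0, "dy": 0.06, "az": 0, "hand": 1}, {"ax": -0.09, "ay": 0, "dz": 1.66, "dx": 0, "dy": 0.07, "az": 0, "hand": 1}, {"ax": -0.1, "ay": 0, "dz": 1.85, "dx": 0, "dy": 0.09, "az": 0, "hand": 1}]}}

```text
clock: 4.55
eef_pos: [554.1, 152.1, 99.3]
tool_rot: [3.04, -0.001, -0.041]
force: [-0.2, -0.7, 5.7]
width: 0.1
gripper_force: 2.9
```

>>> {"method": "send_rows", "body": {"series": [{"ax": -0.01, "ay": 0, "dz": 0.19, "dx": 0, "dy": 0, "az": 0, "hand": 1}, {"ax": -0.02, "ay": 0, "dz": 0.37, "dx": 0, "dy": 0, "az": 0, "hand": 1}, {"ax": -0.03, "ay": 0, "dz": 0.56, "dx": 0, "dy": 0.01, "az": 0, "hand": 1}, {"ax": -0.04, "ay": 0, "dz": 0.74, "dx": 0, "dy": 0.01, "az": 0, "hand": 1}, {"ax": -0.05, "ay": 0, "dz": 0.93, "dx": 0, "dy": 0.02, "az": 0, "hand": 1}, {"ax": -0.06, "ay": 0, "dz": 1.11, "dx": 0, "dy": 0.03, "az": 0, "hand": 1}, {"ax": -0.07, "ay": 0, "dz": 1.3, "dx": 0, "dy": 0.05, "az": 0, "hand": 1}, {"ax": -0.08, "ay": 0, "dz": 1.48, "dx": 0, "dy": 0.06, "az": 0, "hand": 1}, {"ax": -0.09, "ay": 0, "dz": 1.66, "dx": 0, "dy": 0.07, "az": 0, "hand": 1}, {"ax": -0.1, "ay": 0, "dz": 1.85, "dx": 0, "dy": 0.09, "az": 0, "hand": 1}]}}

```text
clock: 5.55
eef_pos: [554.0, 149.5, 81.2]
tool_rot: [2.94, -0.001, -0.041]
force: [-1.7, 0.3, 6.4]
width: 0.0
gripper_force: 3.3
```

>>> {"method": "send_rows", "body": {"series": [{"ax": -0.01, "ay": 0, "dz": 0.19, "dx": 0, "dy": 0, "az": 0, "hand": 1}, {"ax": -0.02, "ay": 0, "dz": 0.37, "dx": 0, "dy": 0, "az": 0, "hand": 1}, {"ax": -0.03, "ay": 0, "dz": 0.56, "dx": 0, "dy": 0.01, "az": 0, "hand": 1}, {"ax": -0.04, "ay": 0, "dz": 0.74, "dx": 0, "dy": 0.01, "az": 0, "hand": 1}, {"ax": -0.05, "ay": 0, "dz": 0.93, "dx": 0, "dy": 0.02, "az": 0, "hand": 1}, {"ax": -0.06, "ay": 0, "dz": 1.11, "dx": 0, "dy": 0.03, "az": 0, "hand": 1}]}}

```text
clock: 6.15
eef_pos: [553.9, 147.0, 70.4]
tool_rot: [2.88, -0.001, -0.041]
force: [-1.4, -0.5, 7.1]
width: 0.1
gripper_force: 3.5
```

```bash
cat > fz.py <<'E'
from h import *
F=[]
for i in range(8):
    im=get_image('top'); F.append(read_state()['force'])
F=np.array(F); s=read_state(); print(s['clock'],s['eef_pos'].round(2),s['tool_rot'].round(3),'mean',F.mean(0).round(2),'sd',F.std(0).round(2))
E
python3 fz.py
```

```text
6.55 [553.9  147.31  70.41] [ 2.881e+00 -1.000e-03 -4.100e-02] mean [-0.98  0.58  7.24] sd [0.73 0.64 0.32]
```

```bash
python3 - <<'E'
from h import *
a=dict(np.load('pics/s0.png.npz'));b=snap('scene','s2.png')
p=np.hstack([a['pixels'][180:230,285:335],b['pixels'][180:230,285:335]])[:,:,::-1]
t=dict(np.load('pics/t0.png.npz'))['pixels'][212:240,200:250,::-1]
q=b['pixels'][145:225,195:335,::-1]
P=cv2.resize(p,None,fx=8,fy=8,interpolation=cv2.INTER_CUBIC)
P=np.clip(P.astype(float)*1.8,0,255).astype('uint8')
cv2.imwrite('pics/c2.png',P)
cv2.imwrite('pics/c2b.png',cv2.resize(np.vstack([q]),None,fx=5,fy=5,interpolation=cv2.INTER_CUBIC))
E
```

```text
(no output)
```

View pics/c2.png

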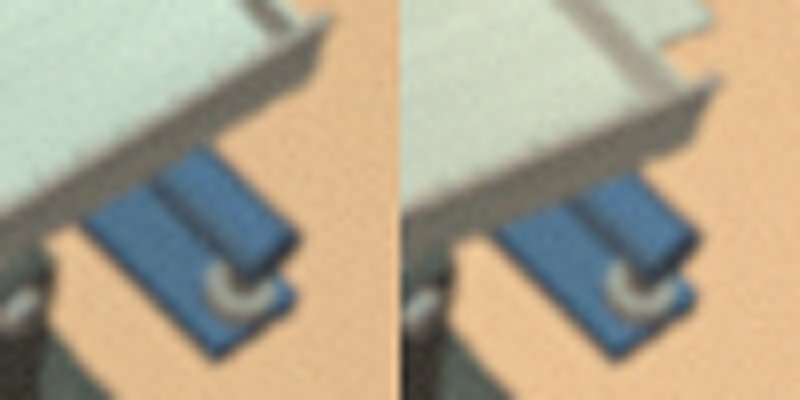

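View pics/c2b.png

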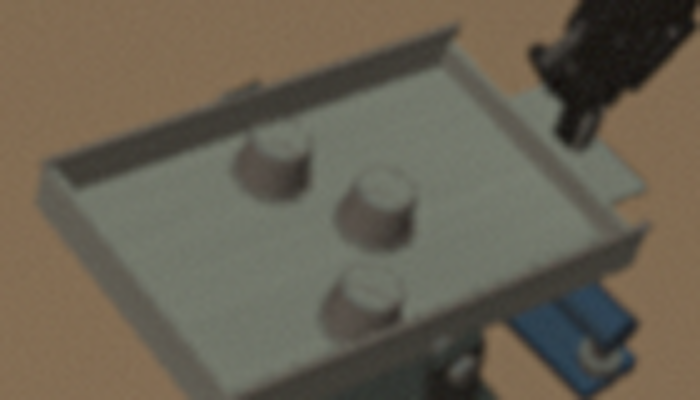

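```bash
python3 - <<'E'
from h import *
t=dict(np.load('pics/t0.png.npz'));s=dict(np.load('pics/s0.png.npz'))
f=lambda u,v:(165+(u+.5)/5-.5,135+(v+.5)/5-.5)
g=lambda u,v:(285+(u+.5)/8-.5,180+(v+.5)/8-.5)
a=-.041;H=np.array([546.1,-31.6]);R=np.array([[np.cos(a),np.sin(a)],[-np.sin(a),np.cos(a)]])
T=lambda X:np.r_[R@(X[:2]-H),X[2]].round(1)
for n,q,z in [('L near',(232,486),20),('R near',(302,486),20),('L far',(230,65),20),('R far',(275,68),20)]: print(n,T(onz(t,*f(*q),z)))
for n,q in [('base front low',(215,360)),('base right low',(297,305)),('base right top',(297,290))]:
    for z in (0,16,32): print(n,z,T(onz(s,*g(*q),z)))
# roll axis: ray meets plane tray y = Y
for Y in (110,115,120):
  for q in [(178,168),(226,213),(274,259)]:
    c,d=ray(s,*g(*q)); n=np.array([-np.sin(a),np.cos(a)]); k=(Y-n@(c[:2]-H))/(n@d[:2]); print(Y,q,T(c+k*d))
E
```

```text
L near [-125.9  124.9   20. ]
R near [-125.1   83.1   20. ]
L far [131.9 135.4  20. ]
R far [130.4 107.6  20. ]
base front low 0 [121.6 101.2   0. ]
base front low 16 [128.3  93.4  16. ]
base front low 32 [134.9  85.7  32. ]
base right low 0 [120.3 143.2   0. ]
base right low 16 [127.  134.9  16. ]
base right low 32 [133.7 126.7  32. ]
base right top 0 [115.  147.6   0. ]
base right top 16 [121.7 139.3  16. ]
base right top 32 [128.5 131.   32. ]
110 (178, 168) [ 76.3 110.   68.1]
110 (226, 213) [104.2 110.   72.1]
110 (274, 259) [131.5 110.   75.5]
115 (178, 168) [ 71.7 115.   58.5]
115 (226, 213) [ 99.8 115.   62.5]
115 (274, 259) [127.4 115.   65.9]
120 (178, 168) [ 67.  120.   48.8]
120 (226, 213) [ 95.4 120.   52.9]
120 (274, 259) [123.2 120.   56.3]
```

>>> {"method": "send_rows", "body": {"series": [{"ax": -0.01, "ay": 0, "dz": 0.19, "dx": 0, "dy": 0, "az": 0, "hand": 1}, {"ax": -0.02, "ay": 0, "dz": 0.37, "dx": 0, "dy": 0, "az": 0, "hand": 1}, {"ax": -0.03, "ay": 0, "dz": 0.56, "dx": 0, "dy": 0.01, "az": 0, "hand": 1}, {"ax": -0.035, "ay": 0, "dz": 0.65, "dx": 0, "dy": 0.01, "az": 0, "hand": 1}, {"ax": -0.04, "ay": 0, "dz": 0.74, "dx": 0, "dy": 0.015, "az": 0, "hand": 1}, {"ax": -0.045, "ay": 0, "dz": 0.83, "dx": 0, "dy": 0.02, "az": 0, "hand": 1}]}}

```text
clock: 7.2
eef_pos: [553.9, 145.0, 62.3]
tool_rot: [2.836, -0.001, -0.041]
force: [-0.8, -0.9, 5.9]
width: -0.0
gripper_force: 3.0
```

```bash
python3 fz.py
```

```text
7.6 [553.93 145.11  62.4 ] [ 2.836e+00 -1.000e-03 -4.100e-02] mean [-0.91  0.36  6.37] sd [0.51 0.62 0.58]
```

>>> {"method": "send_rows", "body": {"series": [{"ax": -0.004, "ay": 0, "dz": 0.07, "dx": 0, "dy": 0, "az": 0, "hand": 1}, {"ax": -0.004, "ay": 0, "dz": 0.07, "dx": 0, "dy": 0, "az": 0, "hand": 1}]}}

```text
clock: 7.8
eef_pos: [553.9, 144.9, 61.7]
tool_rot: [2.832, -0.001, -0.041]
force: [-1.5, -0.4, 5.9]
width: 0.5
gripper_force: 3.0
```

>>> {"method": "send_rows", "body": {"series": [{"ax": -0.004, "ay": 0, "dz": 0.07, "dx": 0, "dy": 0, "az": 0, "hand": 1}, {"ax": -0.004, "ay": 0, "dz": 0.07, "dx": 0, "dy": 0, "az": 0, "hand": 1}]}}

```text
clock: 8.0
eef_pos: [553.9, 144.7, 61.0]
tool_rot: [2.828, -0.001, -0.04]
force: [-1.8, -0.1, 5.5]
width: -0.2
gripper_force: 3.0
```

>>> {"method": "send_rows", "body": {"series": [{"ax": -0.004, "ay": 0, "dz": 0.07, "dx": 0, "dy": 0, "az": 0, "hand": 1}, {"ax": -0.004, "ay": 0, "dz": 0.07, "dx": 0, "dy": 0, "az": 0, "hand": 1}]}}

```text
clock: 8.2
eef_pos: [553.9, 144.5, 60.3]
tool_rot: [2.824, -0.001, -0.041]
force: [-1.2, 0.7, 6.6]
width: 0.4
gripper_force: 3.1
```

>>> {"method": "send_rows", "body": {"series": [{"ax": -0.004, "ay": 0, "dz": 0.07, "dx": 0, "dy": 0, "az": 0, "hand": 1}, {"ax": -0.004, "ay": 0, "dz": 0.07, "dx": 0, "dy": 0, "az": 0, "hand": 1}]}}

```text
clock: 8.4
eef_pos: [553.9, 144.4, 59.7]
tool_rot: [2.82, -0.001, -0.04]
force: [-1.2, 0.5, 6.5]
width: -0.1
gripper_force: 3.1
```

>>> {"method": "send_rows", "body": {"series": [{"ax": -0.004, "ay": 0, "dz": 0.07, "dx": 0, "dy": 0, "az": 0, "hand": 1}, {"ax": -0.004, "ay": 0, "dz": 0.07, "dx": 0, "dy": 0, "az": 0, "hand": 1}]}}

```text
clock: 8.6
eef_pos: [553.9, 144.2, 59.0]
tool_rot: [2.816, -0.001, -0.04]
force: [-1.6, 1.3, 6.3]
width: -0.2
gripper_force: 3.1
```

>>> {"method": "send_rows", "body": {"series": [{"ax": -0.004, "ay": 0, "dz": 0.07, "dx": 0, "dy": 0, "az": 0, "hand": 1}, {"ax": -0.004, "ay": 0, "dz": 0.07, "dx": 0, "dy": 0, "az": 0, "hand": 1}]}}

```text
clock: 8.8
eef_pos: [553.9, 144.0, 58.3]
tool_rot: [2.812, -0.001, -0.04]
force: [-0.2, 0.6, 6.3]
width: 0.3
gripper_force: 3.1
```

>>> {"method": "send_rows", "body": {"series": [{"ax": -0.004, "ay": 0, "dz": 0.07, "dx": 0, "dy": 0, "az": 0, "hand": 1}, {"ax": -0.004, "ay": 0, "dz": 0.07, "dx": 0, "dy": 0, "az": 0, "hand": 1}]}}

```text
clock: 9.0
eef_pos: [553.9, 143.8, 57.7]
tool_rot: [2.808, -0.001, -0.04]
force: [-1.2, 0.9, 6.4]
width: 0.0
gripper_force: 3.1
```

>>> {"method": "send_rows", "body": {"series": [{"ax": -0.004, "ay": 0, "dz": 0.07, "dx": 0, "dy": 0, "az": 0, "hand": 1}, {"ax": -0.004, "ay": 0, "dz": 0.07, "dx": 0, "dy": 0, "az": 0, "hand": 1}]}}

```text
clock: 9.2
eef_pos: [553.9, 143.7, 57.2]
tool_rot: [2.804, -0.001, -0.04]
force: [-1.1, 0.3, 7.8]
width: -0.2
gripper_force: 3.6
```

```bash
python3 fz.py; python3 -c "from h import *;print(read_state()['gripper_force'])"
```

```text
9.6 [553.88 143.64  57.16] [ 2.805e+00 -1.000e-03 -4.100e-02] mean [-0.95  1.07  7.15] sd [0.48 0.55 0.2 ]
3.493902334012091
```

>>> {"method": "send_rows", "body": {"series": [{"ax": -0.0015, "ay": 0, "dz": 0.03, "dx": 0, "dy": 0, "az": 0, "hand": 1}, {"ax": -0.0015, "ay": 0, "dz": 0.03, "dx": 0, "dy": 0, "az": 0, "hand": 1}]}}

```text
clock: 9.8
eef_pos: [553.9, 143.6, 57.1]
tool_rot: [2.803, -0.001, -0.04]
force: [-1.9, 1.9, 9.4]
width: -0.0
gripper_force: 4.2
```

```bash
python3 fz.py; python3 -c "from h import *;print(read_state()['gripper_force'])"
```

```text
10.2 [553.94 143.65  57.08] [ 2.803e+00 -1.000e-03 -4.000e-02] mean [-1.57  1.15  8.56] sd [0.45 0.52 0.41]
4.214765491160861
```

>>> {"method": "send_rows", "body": {"series": [{"ax": -0.001, "ay": 0, "dz": 0.02, "dx": 0, "dy": 0, "az": 0, "hand": 1}, {"ax": -0.001, "ay": 0, "dz": 0.02, "dx": 0, "dy": 0, "az": 0, "hand": 1}, {"ax": -0.001, "ay": 0, "dz": 0.02, "dx": 0, "dy": 0, "az": 0, "hand": 1}, {"ax": -0.001, "ay": 0, "dz": 0.02, "dx": 0, "dy": 0, "az": 0, "hand": 1}, {"ax": -0.001, "ay": 0, "dz": 0.02, "dx": 0, "dy": 0, "az": 0, "hand": 1}]}}

```text
clock: 10.7
eef_pos: [553.9, 143.6, 57.0]
tool_rot: [2.802, -0.001, -0.04]
force: [-1.7, 1.5, 8.5]
width: 0.2
gripper_force: 4.7
```

```bash
python3 fz.py; python3 - <<'E'
from h import *
print(read_state()['gripper_force'])
b=snap('scene','s3.png');t=snap('top','t3.png')
q=b['pixels'][145:225,195:335,::-1];w=t['pixels'][140:240,165:325,::-1]
Q=cv2.resize(q,(500,286),interpolation=cv2.INTER_CUBIC);W=cv2.resize(w,(500,312),interpolation=cv2.INTER_CUBIC)
cv2.imwrite('pics/c3.png',np.clip(np.vstack([Q,W])*1.5,0,255))
E
```

```text
11.1 [553.93 143.6   57.05] [ 2.802e+00 -1.000e-03 -4.100e-02] mean [-1.63  1.19  9.5 ] sd [0.54 0.29 0.37]
4.742821849990833[ WARN:0@0.510] global loadsave.cpp:1063 imwrite_ Unsupported depth image for selected encoder is fallbacked to CV_8U.
```

View pics/c3.png

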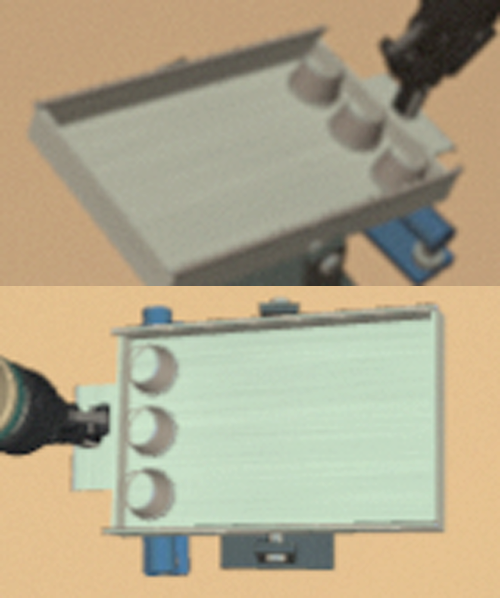

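All three moulds are against the lip-end wall (picture columns about 152, rows 370, 430 and 493), and the tray is bearing on the rest. I ease it back up.

>>> {"method": "send_rows", "body": {"series": [{"ax": 0.01, "ay": 0, "dz": -0.19, "dx": 0, "dy": 0, "az": 0, "hand": 1}, {"ax": 0.02, "ay": 0, "dz": -0.37, "dx": 0, "dy": 0, "az": 0, "hand": 1}, {"ax": 0.03, "ay": 0, "dz": -0.56, "dx": 0, "dy": 0.01, "az": 0, "hand": 1}, {"ax": 0.04, "ay": 0, "dz": -0.74, "dx": 0, "dy": 0.01, "az": 0, "hand": 1}, {"ax": 0.05, "ay": 0, "dz": -0.93, "dx": 0, "dy": 0.02, "az": 0, "hand": 1}, {"ax": 0.06, "ay": 0, "dz": -1.11, "dx": 0, "dy": 0.03, "az": 0, "hand": 1}, {"ax": 0.07, "ay": 0, "dz": -1.3, "dx": 0, "dy": 0.05, "az": 0, "hand": 1}, {"ax": 0.08, "ay": 0, "dz": -1.48, "dx": 0, "dy": 0.06, "az": 0, "hand": 1}, {"ax": 0.09, "ay": 0, "dz": -1.66, "dx": 0, "dy": 0.07, "az": 0, "hand": 1}, {"ax": 0.1, "ay": 0, "dz": -1.85, "dx": 0, "dy": 0.09, "az": 0, "hand": 1}]}}

```text
clock: 12.2
eef_pos: [554.1, 148.8, 74.3]
tool_rot: [2.903, -0.001, -0.041]
force: [-0.1, -0.1, 5.5]
width: -0.3
gripper_force: 2.7
```

>>> {"method": "send_rows", "body": {"series": [{"ax": 0.01, "ay": 0, "dz": -0.19, "dx": 0, "dy": 0, "az": 0, "hand": 1}, {"ax": 0.02, "ay": 0, "dz": -0.37, "dx": 0, "dy": 0, "az": 0, "hand": 1}, {"ax": 0.03, "ay": 0, "dz": -0.56, "dx": 0, "dy": 0.01, "az": 0, "hand": 1}, {"ax": 0.04, "ay": 0, "dz": -0.74, "dx": 0, "dy": 0.01, "az": 0, "hand": 1}, {"ax": 0.05, "ay": 0, "dz": -0.93, "dx": 0, "dy": 0.02, "az": 0, "hand": 1}, {"ax": 0.06, "ay": 0, "dz": -1.11, "dx": 0, "dy": 0.03, "az": 0, "hand": 1}, {"ax": 0.07, "ay": 0, "dz": -1.3, "dx": 0, "dy": 0.05, "az": 0, "hand": 1}, {"ax": 0.08, "ay": 0, "dz": -1.48, "dx": 0, "dy": 0.06, "az": 0, "hand": 1}, {"ax": 0.09, "ay": 0, "dz": -1.66, "dx": 0, "dy": 0.07, "az": 0, "hand": 1}, {"ax": 0.1, "ay": 0, "dz": -1.85, "dx": 0, "dy": 0.09, "az": 0, "hand": 1}]}}

```text
clock: 13.2
eef_pos: [554.2, 152.1, 92.1]
tool_rot: [3.003, -0.001, -0.041]
force: [1.3, 0.8, 4.3]
width: 0.2
gripper_force: 2.3
```

>>> {"method": "send_rows", "body": {"series": [{"ax": 0.01, "ay": 0, "dz": -0.19, "dx": 0, "dy": 0, "az": 0, "hand": 1}, {"ax": 0.02, "ay": 0, "dz": -0.37, "dx": 0, "dy": 0, "az": 0, "hand": 1}, {"ax": 0.03, "ay": 0, "dz": -0.56, "dx": 0, "dy": 0.01, "az": 0, "hand": 1}, {"ax": 0.04, "ay": 0, "dz": -0.74, "dx": 0, "dy": 0.01, "az": 0, "hand": 1}, {"ax": 0.05, "ay": 0, "dz": -0.93, "dx": 0, "dy": 0.02, "az": 0, "hand": 1}, {"ax": 0.06, "ay": 0, "dz": -1.11, "dx": 0, "dy": 0.03, "az": 0, "hand": 1}, {"ax": 0.07, "ay": 0, "dz": -1.3, "dx": 0, "dy": 0.05, "az": 0, "hand": 1}, {"ax": 0.08, "ay": 0, "dz": -1.48, "dx": 0, "dy": 0.06, "az": 0, "hand": 1}, {"ax": 0.09, "ay": 0, "dz": -1.66, "dx": 0, "dy": 0.07, "az": 0, "hand": 1}, {"ax": 0.1, "ay": 0, "dz": -1.85, "dx": 0, "dy": 0.09, "az": 0, "hand": 1}]}}

```text
clock: 14.2
eef_pos: [554.0, 153.4, 110.4]
tool_rot: [3.103, -0.0, -0.041]
force: [0.7, 1.8, 3.3]
width: -0.2
gripper_force: 1.9
```

>>> {"method": "send_rows", "body": {"series": [{"ax": 0.005, "ay": 0, "dz": -0.09, "dx": 0, "dy": 0, "az": 0, "hand": 1}, {"ax": 0.01, "ay": 0, "dz": -0.18, "dx": 0, "dy": 0, "az": 0, "hand": 1}, {"ax": 0.015, "ay": 0, "dz": -0.28, "dx": 0, "dy": 0, "az": 0, "hand": 1}, {"ax": 0.02, "ay": 0, "dz": -0.37, "dx": 0, "dy": 0, "az": 0, "hand": 1}, {"ax": 0.025, "ay": 0, "dz": -0.46, "dx": 0, "dy": 0.01, "az": 0, "hand": 1}, {"ax": 0.03, "ay": 0, "dz": -0.55, "dx": 0, "dy": 0.01, "az": 0, "hand": 1}, {"ax": 0.034, "ay": 0, "dz": -0.63, "dx": 0, "dy": 0.01, "az": 0, "hand": 1}, {"ax": 0.039, "ay": 0, "dz": -0.69, "dx": 0, "dy": 0.01, "az": 0, "hand": 1}, {"ax": 0.039, "ay": 0, "dz": -0.73, "dx": 0, "dy": 0.01, "az": 0, "hand": 1}, {"ax": 0.039, "ay": 0, "dz": -0.75, "dx": 0, "dy": 0.01, "az": 0, "hand": 1}]}}

```text
clock: 15.2
eef_pos: [552.9, 153.4, 117.3]
tool_rot: [3.141, 0.002, -0.041]
force: [-0.1, 1.0, 0.2]
width: -0.1
gripper_force: 0.1
```

Level and unloaded. Slow lift off, then clear.

>>> {"method": "send_rows", "body": {"series": [{"ax": 0, "ay": 0, "dz": -0.1, "dx": 0, "dy": 0, "az": 0, "hand": 1}, {"ax": 0, "ay": 0, "dz": -0.2, "dx": 0, "dy": 0, "az": 0, "hand": 1}, {"ax": 0, "ay": 0, "dz": -0.4, "dx": 0, "dy": 0, "az": 0, "hand": 1}, {"ax": 0, "ay": 0, "dz": -1, "dx": 0, "dy": 0, "az": 0, "hand": 1}, {"ax": 0, "ay": 0, "dz": -2.5, "dx": 0, "dy": 0, "az": 0, "hand": 1}, {"ax": 0, "ay": 0, "dz": -4.5, "dx": 0, "dy": 0, "az": 0, "hand": 1}, {"ax": 0, "ay": 0, "dz": -7, "dx": 0, "dy": 0, "az": 0, "hand": 1}, {"ax": 0, "ay": 0, "dz": -9, "dx": 0, "dy": 0, "az": 0, "hand": 1}, {"ax": 0, "ay": 0, "dz": -10, "dx": 0, "dy": 0, "az": 0, "hand": 1}, {"ax": 0, "ay": 0, "dz": -10, "dx": 0, "dy": 0, "az": 0, "hand": 1}]}}

```text
clock: 16.2
eef_pos: [554.8, 153.9, 219.3]
tool_rot: [-3.141, -0.003, -0.041]
force: [0.0, 0.4, 0.2]
width: 0.0
gripper_force: 0.0
```

```bash
python3 - <<'E'
from h import *
b=snap('scene','s4.png');t=snap('top','t4.png')
q=b['pixels'][145:225,195:335,::-1];w=t['pixels'][140:240,165:325,::-1]
Q=cv2.resize(q,(500,286),interpolation=cv2.INTER_CUBIC);W=cv2.resize(w,(500,312),interpolation=cv2.INTER_CUBIC)
cv2.imwrite('pics/c4.png',np.vstack([Q,W]))
E
```

```text
(no output)
```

View pics/c4.png

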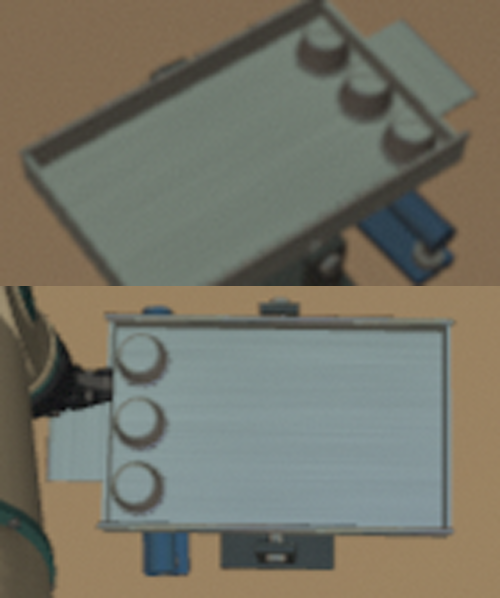

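The tray is level, the moulds are at the lip wall (top view, columns about 140), the rest has not moved and the gripper is clear.

```bash
python3 -c "from cell import finish_job;print(finish_job())"
```

```text
the job is handed in; nothing more can be done
None
```

The job is handed in: all three moulds slid up to the wall at the lip end with the tray seated gently on the rest (about 4 to 5 N, estimated from the lip force), and the tray was eased back to level with the gripper clear at about 16 s; the rest looked unmoved in the last picture, and I did not re-measure the bowl, spoon and pan, which the arm stayed clear of.

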